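Make up the sensor kit and the recorder kit

ROBOT

A 6-joint arm with a two-finger parallel gripper is mounted at the origin on the work surface. World frame = base frame: x ahead of the robot, y to its left, z up, the work surface at z = 0. Lengths are in m, angles in rad, forces in N, time in s.
With the tool pointing down it reaches from about 0.3 to 0.875 m from the base axis. Payload 6.4 kg.
Tool frame: the origin (TCP) lies on the centre line of the jaws, within the pads' length; the fingertips stand 25 mm ahead of it and the grasp point (between the pads) lies 6 mm ahead of it (ctrl.tip_reach is the distance from the TCP to the fingertips, in m); z points along the fingers, y is the line along which they close (so a half turn about z gives the same grasp; the last joint's range is limited). The gripper opens to 85 mm and grips with 20 to 120 N. Pads are 22 mm wide; open, the fingers measure 114 mm over their backs; the gripper's body (76 mm by 85 mm) begins 54 mm behind the grasp point. The pads swing forward as they close: fully open they stand 13 mm farther back than shut.
Start: joints at [-1.335, 0.181, 1.607, -0, 1.354, -0.206], TCP at [0.246, -0.52, 0.256] pointing down, gripper open.
Joint ranges: [-2.99, 2.99], [-0.89, 2.07], [0.3, 2.58], [-1.14, 4.28], [0, 2.63], [-3.12, 3.12]. Speed limits (rad/s): [2.57, 2.57, 3.01, 3.14, 3.14, 3.14].

INTERFACE

Orientations are given as a unit quaternion [w, x, y, z].
In Python, from bench import ctrl gives the robot as it stands.
- The arm moves only by the tool servo_tool, never from a script. Its argument "motion" is a list that holds one entry, the list of rows, each a list of 5 numbers: the shift along the tool's x, y, z in cm, then the turn about the tool's z in degrees, then the closure, from -1 (fully open) to 1 (shut). In form: [[[dx, dy, dz, twist, claw], ...]]. A call has 1 to 5 rows; each row is the pose to reach, as a shift and turn from the pose commanded when the call began, along the tool's axes at that moment; what a row does not reach only later rows make up. A row lasts 1/10 s, in which the tool goes at most 50 mm and 8.59 degrees, less where a joint would pass 70% of its speed; a pose out of reach is approached as far as the arm can. A call with a gripper value outside its range is refused whole. The fingers move at their own pace and stop on an object; the grip force is fixed at half the most. Time passes only in rows, so rows that repeat a pose let the fingers close. It gives the time, the measured TCP pose, the force, the opening and the grip force at its end, in the units of the state.
- ctrl.get_obs(): the state, without advancing time (a new reading comes with each control period).
- ctrl.camera(name): name is "scene" or "top"; returns a dict with "pixels" (480x640x3 uint8, red, green, blue), "depth" (480x640 float32, m along the optical axis (not along the pixel's ray), 0 where there is no reading), "fx", "fy", "cx", "cy" (pixels), "R" (3x3) and "t" (3): a world point X has camera coordinates R X + t. Camera axes: x right, y down, z forward; pixel columns grow to the right and rows downward; lengths in m; the calibration is good to about 2 mm. A picture is of the moment at which its call begins.
- ctrl.hand_in(): hands the job in; it is judged then, once.
The state is a dict: "time_s": time; "q": joint angles; "dq": joint speeds; "joint_efforts": joint torques, N m; "eef_pos": TCP position; "eef_rot": TCP orientation; "wrist_force": force on the tool from outside, world axes, zero at the start; "torque": the same for the moment, N m; "opening": opening from 0.0 (shut) to 1.0 (fully open); "grasp_force": force on a finger pad.
Only numpy, scipy, OpenCV 4.12 (cv2) and the standard library are available. Lean on these libraries where they do the work, as an engineer would, in place of code of your own. Each camera call takes 0.05 s, during which the arm holds its last target. There are 200 camera calls.

TASK

Make up two kits for tomorrow's vault visit: the blue tray is for the sensor and gets the silver levelling foot, the chrome feeler gauge and the larger, bright hex key; the yellow tray is for the recorder and gets the red knurled cap and the smaller, black hex key. Lay hex keys and gauge flat on the floor of their tray's large compartment, nothing on top of anything else, and stand the foot and the cap upright in the narrow compartment. Set things down rather than dropping them, and leave the black magnet, the round level and the grease tin where they are.

Things in the scene. Friction and masses are not known exactly. Their poses are not given: they have to be found in the camera images.
- long_key: Bright chromed steel L-shaped hex key, the larger one, lying flat, 112 x 40 mm overall, bar 10 mm high and 11 mm wide, 100 g. Long arm along its x from -67 to +45 mm; short arm at that +x end, axis at x = +40 mm, towards +y, tip at y = +35 mm. Origin: under the long arm's axis at the balance point, on the surface it lies on; z up. Grip there, across y.
- black_key: Black steel L-shaped hex key, the smaller one, lying flat, 100 x 36 mm overall, bar 8 mm high and 9 mm wide, 60 g. Long arm along its x from -60 to +40 mm; short arm at that +x end, axis at x = +36 mm, towards +y, tip at y = +32 mm. Origin: under the long arm's axis at the balance point, on the surface it lies on; z up. Grip there, across y.
- feeler_gauge: folded chrome feeler gauge: a straight flat bar 105 mm long (its x), 16 mm wide (its y), 12 mm high, with a stack of thin leaves between two chrome cheeks and a dark pivot screw at its -x end; 90 g. Origin: centre of the underside; z up.
- foot: silver aluminium levelling foot of a seismometer, standing upright: a knurled wheel 40 mm in diameter from 0 to 14 mm above its underside, a collar 26 mm in diameter up to 22 mm, and a steel stud 10 mm in diameter up to 46 mm; 80 g. Grip it by the wheel or the stud. Origin: centre of the underside; z up along the stud.
- red_cap: red anodized knurled cap, a closed cylinder 36 mm in diameter and 24 mm high, standing upright; 50 g. Origin: centre of the underside; z up.
- blue_tray: Blue open kit tray, fixed, 201 (x) x 156 (y) x 22 mm high, walls and floor 3 mm. A divider (3 mm thick, top at z 15 mm) along y at x = +34 mm splits it into a large compartment (x -97.5 to +32.5, y -75 to +75 mm) and a narrow one (x +35.5 to +97.5, same y), the one away from the robot. Origin: centre of the underside, on the work surface; inner floor at z = +3 mm; z up.
- yellow_tray: Yellow open kit tray, fixed, 201 (x) x 156 (y) x 22 mm high, walls and floor 3 mm. A divider (3 mm thick, top at z 15 mm) along y at x = +34 mm splits it into a large compartment (x -97.5 to +32.5, y -75 to +75 mm) and a narrow one (x +35.5 to +97.5, same y), the one away from the robot. Origin: centre of the underside, on the work surface; inner floor at z = +3 mm; z up.
- magnet: black ceramic block magnet, 50 mm (x) by 25 mm (y) by 12 mm high, lying flat (it does not pull on anything here). It stays where it is. Origin: centre of the underside.
- level: round brass bull's-eye level with a green glass, 54 mm in diameter, 15 mm high. It stays where it is. Origin: centre of the underside.
- grease_tin: green round tin with a steel lid rim, 66 mm in diameter, 40 mm high. It stays where it is. Origin: centre of the underside.
Mind the look-alikes: they are no part of the job. Several things have the shape of the feeler_gauge; the one meant has the colours described above. Of the things shaped like the foot, the silver one is meant.

How it is judged:
At the end, for the whole second after the job is handed in: Bright key and gauge in the blue tray's large compartment, foot in its narrow one; black key in the yellow tray's large compartment, cap in its narrow one; each within 4 mm of the tray floor and 0.1 rad of upright or flat, released, still; magnet, level and tin within 20 mm of their starts (x of long_key in the frame of blue_tray between -0.0975 and 0.0325 m and y of long_key in the frame of blue_tray between -0.075 and 0.075 m and z of each of long_key, feeler_gauge, foot in the frame of blue_tray below 0.007 m and angle between each of long_key, feeler_gauge, foot, black_key, red_cap's own z axis and vertical below 0.1 rad and linear speed of each of long_key, feeler_gauge, foot, black_key, red_cap below 0.02 m/s and x of feeler_gauge in the frame of blue_tray between -0.0975 and 0.0325 m and y of feeler_gauge in the frame of blue_tray between -0.075 and 0.075 m and x of foot in the frame of blue_tray between 0.0355 and 0.0975 m and y of foot in the frame of blue_tray between -0.075 and 0.075 m and x of black_key in the frame of yellow_tray between -0.0975 and 0.0325 m and y of black_key in the frame of yellow_tray between -0.075 and 0.075 m and z of each of black_key, red_cap in the frame of yellow_tray below 0.007 m and x of red_cap in the frame of yellow_tray between 0.0355 and 0.0975 m and y of red_cap in the frame of yellow_tray between -0.075 and 0.075 m and distance of each of magnet, level, grease_tin from where it was at the start of the episode below 0.02 m); the robot touches nothing.
It fails at once if the magnet is pushed or carried more than 20 mm away (distance of magnet from where it was at the start of the episode above 0.02 m).
It fails at once if the round level is pushed or carried more than 20 mm away (distance of level from where it was at the start of the episode above 0.02 m).
It fails at once if the grease tin is pushed or carried more than 20 mm away (distance of grease_tin from where it was at the start of the episode above 0.02 m).
It fails at once if a kit part is dropped (falls free, faster than 0.8 m/s, about 33 mm of fall) ((contact force between the fingers and long_key below 0.1 N and linear speed of long_key above 0.8 m/s) or (contact force between the fingers and feeler_gauge below 0.1 N and linear speed of feeler_gauge above 0.8 m/s) or (contact force between the fingers and foot below 0.1 N and linear speed of foot above 0.8 m/s) or (contact force between the fingers and black_key below 0.1 N and linear speed of black_key above 0.8 m/s) or (contact force between the fingers and red_cap below 0.1 N and linear speed of red_cap above 0.8 m/s)).
It also fails if it takes over 131 s, if anything falls off the work surface, if the arm or the gripper's body presses on something with over 40 N, if the wrist force passes 120 N, or if a joint passes its speed limit or range.

## Working session

There is one attempt and no reset: what is moved stays moved. The work goes in short steps, Python scripts to look and compute and a tool call to move; the robot and the scene stay as the last step left them, time stands still between calls to the robot, and variables do not carry over. Pictures are saved under pics/ and viewed, at most 14 in all, crops included, and the job is handed in when it is done.

Besides the shell and the picture viewer there is one more tool, called after "Call:" as name([rows], argument=value, ...), one row to a line, values as JSON. servo_tool: Moves the arm, as the interface text tells. Its arguments: {"type":"object","properties":{"motion":{"type":"array"}},"required":["motion"]}

```bash
ls; mkdir -p pics; cat > h.py <<'E'
from bench import ctrl
import numpy as np, cv2
def snap(n):
    return ctrl.camera(n)
def save(c,f): cv2.imwrite(f,cv2.cvtColor(c["pixels"],cv2.COLOR_RGB2BGR))
def ray(c,u,v,z):
    R=np.array(c["R"]);t=np.array(c["t"]);o=-R.T@t
    d=R.T@np.array([(u-c["cx"])/c["fx"],(v-c["cy"])/c["fy"],1.])
    return o+d*(z-o[2])/d[2]
def proj(c,X):
    p=np.array(c["R"])@np.array(X)+np.array(c["t"]);return p[0]/p[2]*c["fx"]+c["cx"],p[1]/p[2]*c["fy"]+c["cy"]
E
python3 - <<'E'
from h import *
import pickle
for n in("top","scene"):
    c=snap(n);save(c,f"pics/{n}0.png");pickle.dump(c,open(n+"0.pkl","wb"));print(n,c["fx"],-np.array(c["R"]).T@c["t"],np.array(c["R"]).round(2).tolist())
o=ctrl.get_obs();print(o["time_s"],o["eef_pos"],o["eef_rot"],o["opening"])
E
```

```text
pics
top 438.414802654192 [ 0.4672822  -0.01064998  0.78057159] [[0.02, -1.0, 0.0], [-0.99, -0.02, -0.14], [0.14, 0.0, -0.99]]
scene 559.5700099156805 [1.15583296 0.66663708 0.56625315] [[-0.75, 0.66, 0.02], [0.33, 0.4, -0.85], [-0.57, -0.64, -0.52]]
0.1 [ 0.24575985 -0.51931944  0.25547356] [-7.90787140e-04  9.75697541e-01  2.19120248e-01 -1.99928011e-05] 0.9978289229581998
```

View pics/top0.png

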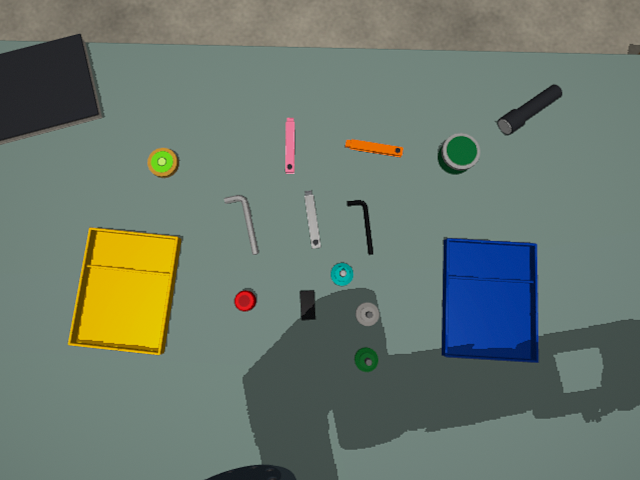

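View pics/scene0.png

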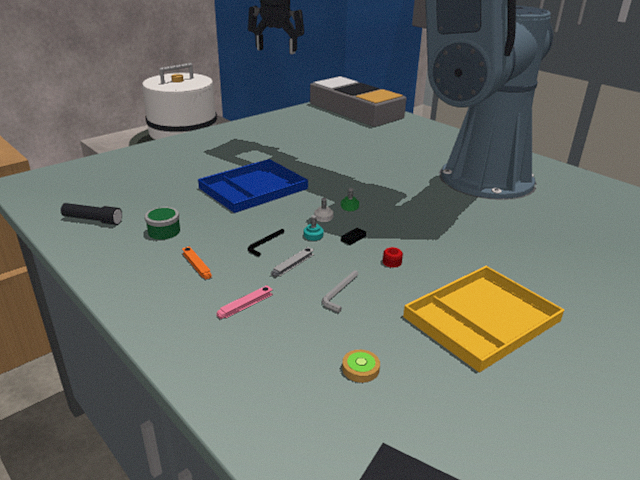

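Top view: the gauges are at (312,220) silver/chrome, (290,146) pink and (374,149) orange, and the chrome one fits. The feet are at (368,314) silver, (342,273) teal and (367,359) green, and the silver one fits. The bright key is at (247,222), the black key at (364,226) and the cap at (245,300). The blue tray is on the right at (490,300) and the yellow one on the left at (124,291). I'll confirm this in a crop and measure.

```bash
python3 - <<'E'
from h import *
import pickle
c=pickle.load(open("top0.pkl","rb"));im=c["pixels"]
cr=im[180:380,210:410];cv2.imwrite("pics/crop0.png",cv2.cvtColor(cv2.resize(cr,(600,600),interpolation=cv2.INTER_CUBIC),cv2.COLOR_RGB2BGR))
hsv=cv2.cvtColor(im,cv2.COLOR_RGB2HSV).astype(int);H,S,V=hsv[...,0],hsv[...,1],hsv[...,2]
for p in [(247,230),(311,215),(364,226),(368,322),(245,300),(307,310),(200,200),(340,420),(124,310),(490,310)]: print(p,hsv[p[1],p[0]])
def rep(name,m,box,z,box2=True):
    x0,y0,x1,y1=box;mm=np.zeros(m.shape,np.uint8);mm[y0:y1,x0:x1]=m[y0:y1,x0:x1]
    cs,_=cv2.findContours(mm,cv2.RETR_EXTERNAL,cv2.CHAIN_APPROX_NONE);k=max(cs,key=cv2.contourArea)
    P=np.array([ray(c,*q[0],z)[:2] for q in k],np.float32)*1000
    r=cv2.minAreaRect(P);print(name,len(k),"rect",np.round(r[0],1),np.round(r[1],1),round(r[2],1),"circ",np.round(cv2.minEnclosingCircle(P)[0],1),np.round(cv2.minEnclosingCircle(P)[1],1), "corners",cv2.boxPoints(r).round(0).tolist())
grey=(S<40)
rep("long",grey&(V>90),(215,185,270,262),.01)
rep("gauge",grey&(V>90),(298,185,328,252),.012)
rep("black",V<60,(340,190,380,262),.008)
rep("foot",grey&(V>60),(350,298,385,330),.014)
rep("cap",((H<8)|(H>172))&(S>150),(225,280,265,320),.024)
rep("magnet",V<45,(295,285,320,325),.012)
rep("yellow",(H>18)&(H<32)&(S>150),(50,210,200,370),.022)
rep("blue",(H>105)&(H<125)&(S>150),(420,220,560,380),.022)
rep("teal",(H>80)&(H<100)&(S>150),(320,255,360,290),.014)
rep("tin",(S>60)&(H>60)&(H<85)|(V>150),(430,125,490,180),.04)
E
```

```text
(247, 230) [ 75  21 122]
(311, 215) [ 20   4 171]
(364, 226) [ 76  37 103]
(368, 322) [ 15  15 136]
(245, 300) [179 211 164]
(307, 310) [ 0  0 29]
(200, 200) [ 77  36 135]
(340, 420) [79 35 80]
(124, 310) [ 25 255 228]
(490, 310) [109 242 158]
long 260 rect [600.8 119.1] [138.9  97.5] 2.1 circ [600.8 119.1] 84.9 corners [[530.0, 165.0], [533.0, 68.0], [672.0, 73.0], [668.0, 170.0]]
gauge 190 rect [612.2  -7. ] [119.6  52.3] 1.3 circ [612.4  -7. ] 65.1 corners [[552.0, 18.0], [553.0, -35.0], [673.0, -32.0], [671.0, 20.0]]
black 138 rect [ 602.8 -101.4] [103.5  31.2] 23.5 circ [598.3 -91.1] 51.8 corners [[549.0, -108.0], [562.0, -136.0], [656.0, -95.0], [644.0, -66.0]]
foot 138 rect [ 446.2 -104.9] [52.6 59.5] 1.3 circ [ 446.2 -104.9] 39.7 corners [[419.0, -76.0], [421.0, -135.0], [473.0, -134.0], [472.0, -75.0]]
cap 57 rect [463.6 104.8] [32.1 34.3] 1.3 circ [463.9 104.9] 17.9 corners [[447.0, 122.0], [448.0, 87.0], [480.0, 88.0], [479.0, 122.0]]
magnet 87 rect [458.4  -1.5] [48.8 23.5] 3.9 circ [458.3  -1. ] 26.1 corners [[433.0, 9.0], [435.0, -15.0], [483.0, -12.0], [482.0, 12.0]]
yellow 415 rect [477.4 311.3] [163.5 202.9] 85.2 circ [477.2 313.1] 127.1 corners [[369.0, 238.0], [572.0, 221.0], [585.0, 384.0], [383.0, 401.0]]
blue 419 rect [ 476.2 -314.3] [162.1 202.4] 87.9 circ [ 475.7 -316. ] 127.1 corners [[372.0, -391.0], [574.0, -399.0], [580.0, -237.0], [378.0, -229.0]]
teal 62 rect [513.1 -59.9] [38.4 36.7] 1.0 circ [513.2 -60. ] 19.8 corners [[494.0, -42.0], [494.0, -79.0], [533.0, -78.0], [532.0, -41.0]]
tin 118 rect [ 733.1 -265.4] [60.4 60.4] 1.3 circ [ 733.  -264.9] 31.9 corners [[702.0, -236.0], [704.0, -296.0], [764.0, -295.0], [763.0, -235.0]]
```

View pics/crop0.png

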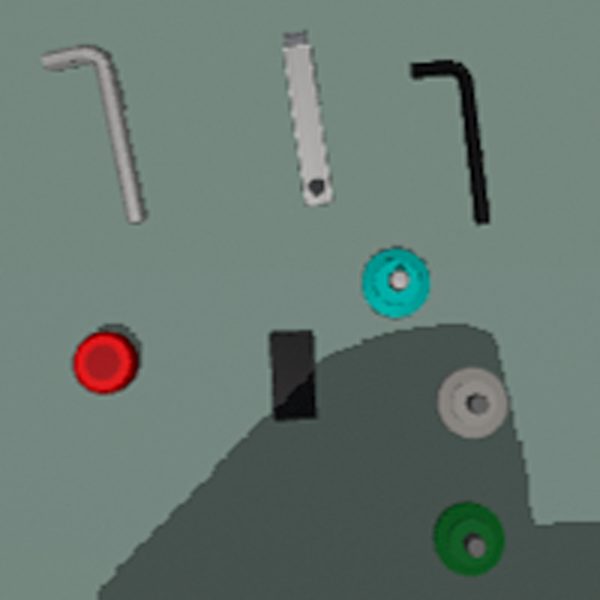

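The crop confirms the choices: the silver gauge with the dark pivot sits between the two keys, the silver foot is below the teal one and above the green one, and the bright key (left) is bigger than the black key (right). I'll refine the grey masks next.

```bash
cat >> h.py <<'E'
def cont(c,m,box,z):
    x0,y0,x1,y1=box;mm=np.zeros(m.shape,np.uint8);mm[y0:y1,x0:x1]=m[y0:y1,x0:x1]
    cs,_=cv2.findContours(mm,cv2.RETR_EXTERNAL,cv2.CHAIN_APPROX_NONE);k=max(cs,key=cv2.contourArea)
    return np.array([ray(c,*q[0],z)[:2] for q in k],np.float32)*1000
def hsv(c):
    h=cv2.cvtColor(c["pixels"],cv2.COLOR_RGB2HSV).astype(int);return h[...,0],h[...,1],h[...,2]
E
python3 - <<'E'
from h import *
import pickle
c=pickle.load(open("top0.pkl","rb"));H,S,V=hsv(c)
def desc(n,P):
    r=cv2.minAreaRect(P);print(n,np.round(r[0],1),np.round(r[1],1),round(r[2],1),"circ",np.round(cv2.minEnclosingCircle(P)[0],1),cv2.minEnclosingCircle(P)[1])
g=(S<26)
def key(n,P,L):
    desc(n,P)
    # corners of triangle: free end of long arm = min x
    r=cv2.minEnclosingTriangle(P.reshape(-1,1,2))
    lo=P[P[:,0]<P[:,0].min()+60]
    vx,vy,x,y=cv2.fitLine(lo,cv2.DIST_L2,0,.01,.01).ravel()
    if vx<0:vx,vy=-vx,-vy
    u=np.array([vx,vy]);p0=np.array([x,y]);s=(P-p0)@u
    print(n,"yaw",np.degrees(np.arctan2(vy,vx)).round(1),"len",s.max()-s.min(),"origin",(p0+u*(s.min()+L)).round(1),"tip",p0+u*s.min(),"width",np.ptp((lo-p0)@[-vy,vx]))
key("long",cont(c,g,(215,185,270,262),.005),67)
key("black",cont(c,V<60,(340,190,380,262),.004),60)
desc("gauge",cont(c,g,(298,185,328,252),.010))
desc("foot",cont(c,(S<22)&(V>60),(350,298,385,330),.014))
print("stud",ray(c,210+477/3,180+404/3,.046),"wheel",ray(c,210+472/3,180+402/3,.012))
for n,m,b in(("yellow",(H>18)&(H<32)&(S>150),(50,210,200,370)),("blue",(H>105)&(H<125)&(S>150),(420,220,560,380))):
  P=cont(c,m,b,.022);print(n,cv2.approxPolyDP(P.reshape(-1,1,2),12,True).reshape(-1,2).round(0).tolist())
E
```

```text
long [603.3 110.7] [118.8  37.4] 30.0 circ [596.7 122. ] 59.388362884521484
long yaw 14.2 len 113.9841 origin [610.2 109.6] tip [545.2402   93.19426] width 12.474546
black [ 603.5 -101.9] [104.1  31.3] 23.5 circ [599.  -91.6] 52.07958221435547
black yaw 6.9 len 100.13226 origin [ 610.1 -104.4] tip [ 550.56934 -111.58528] width 8.36707
gauge [610.3  -5.9] [105.8  17.2] 9.4 circ [610.7  -7.9] 52.918312072753906
foot [ 446.2 -104.8] [39.1 41.5] 1.3 circ [ 445.7 -104.8] 20.917224884033203
stud [ 0.44514845 -0.10416135  0.046     ] wheel [ 0.44519406 -0.10560486  0.012     ]
yellow [[583.0, 384.0], [384.0, 400.0], [375.0, 239.0], [567.0, 223.0]]
blue [[576.0, -238.0], [382.0, -230.0], [372.0, -390.0], [573.0, -398.0]]
```

```bash
cat > plan.py <<'E'
# plan.py "X,Y,Z,ang;..."  (mm, deg of tool x in world) -> dx dy dz (cm) twist per leg
import sys; from h import *
o=ctrl.get_obs();w,x,y,z=o["eef_rot"];p=np.array(o["eef_pos"])*1000;a=np.degrees(2*np.arctan2(y,x))
a=(a+180)%360-180
print("now",p.round(1),"ang",round(a,1),"t",o["time_s"],"open",o["opening"],"grip",np.round(o["grasp_force"],1),"q6",round(o["q"][5],2))
for s in sys.argv[1].split(";"):
    X,Y,Z,b=map(float,s.split(","));d=np.array([X,Y,Z])-p;r=np.radians(a)
    print(s,"->",np.round([(d[0]*np.cos(r)+d[1]*np.sin(r))/10,(d[0]*np.sin(r)-d[1]*np.cos(r))/10,-d[2]/10,a-b],2));p=np.array([X,Y,Z]);a=b
E
python3 plan.py "445,-105,130,0;445,-105,50,0;445,-105,130,0;542,-316,110,-2;542,-316,53,-2"
```

```text
now [ 245.8 -519.3  255.5] ang 25.3 t 0.1 open 0.9978289229581998 grip 0.0 q6 -0.21
445,-105,130,0 -> [ 35.73 -28.93  12.55  25.31]
445,-105,50,0 -> [0. 0. 8. 0.]
445,-105,130,0 -> [ 0.  0. -8.  0.]
542,-316,110,-2 -> [ 9.7 21.1  2.   2. ]
542,-316,53,-2 -> [ 0.  -0.   5.7  0. ]
```

Call:
servo_tool([
  [[35.7,-28.9,10,25.3,0.0],[35.7,-28.9,10,25.3,0.0],[35.7,-28.9,10,25.3,0.0],[35.7,-28.9,10,25.3,0.0],[35.7,-28.9,10,25.3,0.0]],
])

```text
time_s: 0.6
eef_pos: [0.352, -0.2977, 0.2024]
eef_rot: [-0.0, 1.0, -0.0, -0.0]
wrist_force: [0.9, 0.1, 0.7]
opening: 0.503
grasp_force: 0.0
```

```bash
python3 plan.py "445,-105,110,0;445,-105,50,0"
```

```text
now [ 352.  -297.7  202.4] ang -0.0 t 0.6 open 0.5025372266642941 grip 0.0 q6 0.61
445,-105,110,0 -> [  9.28 -19.27   9.24  -0.03]
445,-105,50,0 -> [0. 0. 6. 0.]
```

Call:
servo_tool([
  [[9.3,-19.3,9.2,0,0.0],[9.3,-19.3,9.2,0,0.0],[9.3,-19.3,9.2,0,0.0],[9.3,-19.3,9.2,0,0.0],[9.3,-19.3,9.2,0,0.0]],
])

```text
time_s: 1.1
eef_pos: [0.4445, -0.1036, 0.1096]
eef_rot: [-0.001, 1.0, 0.001, -0.001]
wrist_force: [-0.3, -1.0, 0.0]
opening: 0.499
grasp_force: 0.0
```

```bash
python3 - <<'E'
from h import *
a=snap("top");b=snap("scene")
x=cv2.resize(a["pixels"][230:390,270:470],(400,320));y=cv2.resize(b["pixels"][120:280,240:440],(400,320))
cv2.imwrite("pics/foot1.png",cv2.cvtColor(np.hstack([x,y]),cv2.COLOR_RGB2BGR))
E
python3 plan.py "445,-105,50,0"
```

```text
now [ 443.9 -102.6  108.8] ang 0.3 t 1.2 open 0.4997781857950345 grip 0.0 q6 1.08
445,-105,50,0 -> [0.11 0.24 5.88 0.27]
```

View pics/foot1.png

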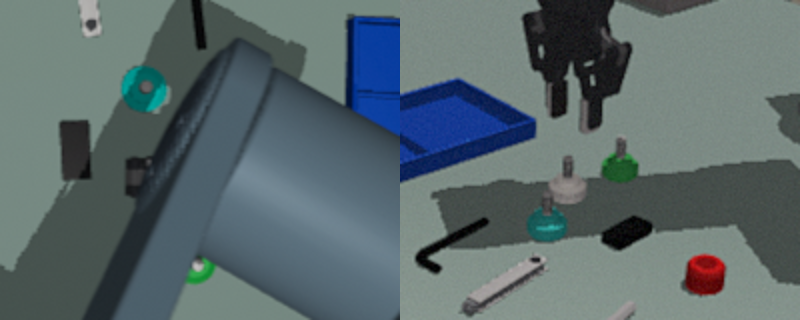

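The picture shows the fingers straddling the silver foot (right half, stud at (567,165)). I'll go down and grip the stud.

Call:
servo_tool([
  [[0,0,4,0,0.0],[0,0,6,0,0.0],[0,0,6,0,0.0],[0,0,6,0,1],[0,0,6,0,1]],
])

```text
time_s: 1.7
eef_pos: [0.4457, -0.1076, 0.0525]
eef_rot: [0.001, 1.0, -0.0, 0.001]
wrist_force: [0.1, 2.1, 1.3]
opening: 0.169
grasp_force: 0.5
```

Call:
servo_tool([
  [[0,0,0,0,1],[0,0,0,0,1],[0,0,0,0,1],[0,0,0,0,1]],
])

```text
time_s: 2.1
eef_pos: [0.4453, -0.1071, 0.0519]
eef_rot: [0.0, 1.0, 0.0, 0.001]
wrist_force: [-2.2, -0.3, 6.9]
opening: 0.088
grasp_force: 59.3
```

Call:
servo_tool([
  [[0,0,-2,0,1],[0,0,-5,0,1],[0,0,-8,0,1],[0,0,-8,0,1]],
])

```text
time_s: 2.5
eef_pos: [0.4473, -0.1079, 0.1349]
eef_rot: [0.002, 1.0, 0.0, 0.003]
wrist_force: [-0.5, 0.4, -0.6]
opening: 0.085
grasp_force: 58.6
```

```bash
python3 plan.py "542,-316,110,-2;542,-316,55,-2"
```

```text
now [ 447.3 -107.9  134.9] ang 0.0 t 2.5 open 0.08514368950431779 grip 58.6 q6 1.07
542,-316,110,-2 -> [ 9.46 20.82  2.49  2.03]
542,-316,55,-2 -> [ 0.  -0.   5.5  0. ]
```

Call:
servo_tool([
  [[9.6,20.9,1.5,2,1],[9.6,20.9,1.5,2,1],[9.6,20.9,1.5,2,1],[9.6,20.9,1.5,2,1],[9.6,20.9,1.5,2,1]],
])

```text
time_s: 3.0
eef_pos: [0.5412, -0.3187, 0.1146]
eef_rot: [0.0, 1.0, -0.018, -0.0]
wrist_force: [0.4, -0.5, -0.7]
opening: 0.083
grasp_force: 58.7
```

Call:
servo_tool([
  [[0,0,0,0,1],[0,0,0,0,1],[0,0,0,0,1]],
])

```text
time_s: 3.3
eef_pos: [0.54, -0.3141, 0.115]
eef_rot: [-0.001, 1.0, -0.017, -0.001]
wrist_force: [0.3, 0.1, -1.4]
opening: 0.086
grasp_force: 58.7
```

```bash
python3 - <<'E'
from h import *
a=snap("top");b=snap("scene")
x=cv2.resize(a["pixels"][200:360,400:600],(400,320));y=cv2.resize(b["pixels"][80:240,170:370],(400,320))
cv2.imwrite("pics/foot2.png",cv2.cvtColor(np.hstack([x,y]),cv2.COLOR_RGB2BGR))
E
python3 plan.py "542,-316,55,-2"
```

```text
now [ 540.4 -314.2  115.8] ang -1.9 t 3.4 open 0.08294456558876812 grip 58.7 q6 0.89
542,-316,55,-2 -> [0.17 0.18 6.08 0.08]
```

View pics/foot2.png

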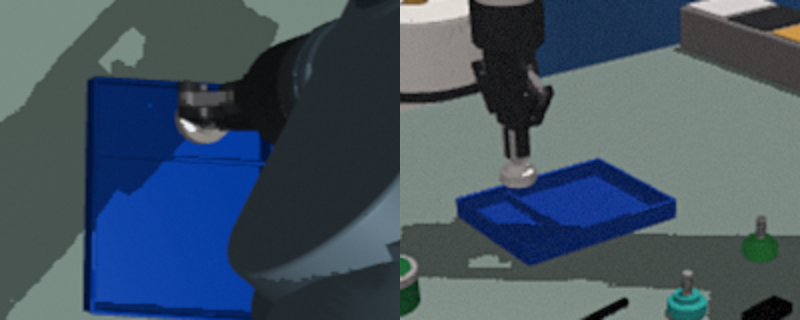

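The foot hangs over the narrow compartment (top view at (202,125), divider below at row 158). Lowering it.

Call:
servo_tool([
  [[0,0,3,0,1],[0,0,5,0,1],[0,0,5.7,0,1],[0,0,5.7,0,1],[0,0,5.7,0,1]],
])

```text
time_s: 3.9
eef_pos: [0.5414, -0.3157, 0.0602]
eef_rot: [0.0, 1.0, -0.017, 0.001]
wrist_force: [-0.1, 0.6, -0.9]
opening: 0.088
grasp_force: 58.8
```

Call:
servo_tool([
  [[0,0,0.2,0,1],[0,0,0.2,0,1],[0,0,0.2,0,1]],
])

```text
time_s: 4.2
eef_pos: [0.5411, -0.3159, 0.0578]
eef_rot: [0.0, 1.0, -0.017, 0.0]
wrist_force: [0.3, 0.6, -0.7]
opening: 0.083
grasp_force: 58.8
```

Call:
servo_tool([
  [[0,0,0.1,0,1],[0,0,0.2,0,1],[0,0,0.25,0,1],[0,0,0.25,0,1]],
])

```text
time_s: 4.6
eef_pos: [0.5409, -0.3157, 0.055]
eef_rot: [0.0, 1.0, -0.017, 0.0]
wrist_force: [-0.9, 0.9, 4.3]
opening: 0.09
grasp_force: 59.4
```

Contact (4 N). Releasing and rising.

Call:
servo_tool([
  [[0,0,0,0,0.4],[0,0,0,0,0.4],[0,0,-0.2,0,0.3],[0,0,-3,0,0.3],[0,0,-8,0,0.3]],
])

```text
time_s: 5.1
eef_pos: [0.5383, -0.3136, 0.1311]
eef_rot: [-0.003, 1.0, -0.017, -0.003]
wrist_force: [0.5, 0.0, -0.0]
opening: 0.349
grasp_force: 0.0
```

```bash
python3 plan.py "610,-104.4,110,6.9;610,-104.4,35,6.9"
```

```text
now [ 538.3 -313.6  131.1] ang -2.0 t 5.1 open 0.34913793956366074 grip 0.0 q6 0.89
610,-104.4,110,6.9 -> [  6.44 -21.16   2.11  -8.9 ]
610,-104.4,35,6.9 -> [0.  0.  7.5 0. ]
```

Call:
servo_tool([
  [[6.2,-21.4,2.5,-8.9,0.0],[6.2,-21.4,2.5,-8.9,0.0],[6.2,-21.4,2.5,-8.9,0.0],[6.2,-21.4,2.5,-8.9,0.0],[6.2,-21.4,2.5,-8.9,0.0]],
])

```text
time_s: 5.6
eef_pos: [0.6105, -0.0998, 0.1092]
eef_rot: [-0.001, 0.998, 0.062, -0.0]
wrist_force: [0.7, -0.4, -0.6]
opening: 0.498
grasp_force: 0.0
```

Call:
servo_tool([
  [[0,0,2,0,0],[0,0,4,0,0],[0,0,4,0,0],[0,0,4,0,0],[0,0,4,0,0]],
])

```text
time_s: 6.1
eef_pos: [0.6109, -0.1045, 0.0708]
eef_rot: [0.0, 0.998, 0.06, 0.001]
wrist_force: [0.7, 0.2, -0.6]
opening: 0.498
grasp_force: 0.0
```

```bash
python3 - <<'E'
from h import *
a=snap("top");b=snap("scene")
x=cv2.resize(a["pixels"][160:320,290:490],(400,320));y=cv2.resize(b["pixels"][150:310,180:380],(400,320))
cv2.imwrite("pics/bk1.png",cv2.cvtColor(np.hstack([x,y]),cv2.COLOR_RGB2BGR))
E
python3 plan.py "610,-104.4,28,6.9"
```

```text
now [ 611.  -104.5   71. ] ang 6.9 t 6.2 open 0.49721613602248466 grip 0.0 q6 1.09
610,-104.4,28,6.9 -> [-0.1  -0.02  4.3  -0.02]
```

View pics/bk1.png

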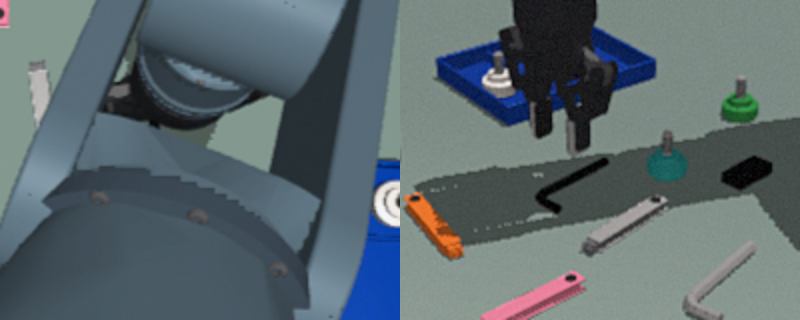

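The foot stands upright in the narrow compartment (right half, (497,75)), and the fingers straddle the black key.

Call:
servo_tool([
  [[0,0,3,0,0],[0,0,4.2,0,0],[0,0,4.3,0,0],[0,0,4.35,0,0],[0,0,4.35,0,0]],
])

```text
time_s: 6.7
eef_pos: [0.6109, -0.1042, 0.0272]
eef_rot: [0.0, 0.998, 0.06, 0.001]
wrist_force: [0.6, -0.9, 0.4]
opening: 0.501
grasp_force: 0.0
```

Call:
servo_tool([
  [[0,0,0,0,0.5],[0,0,0,0,1],[0,0,0,0,1],[0,0,0,0,1],[0,0,0,0,1]],
])

```text
time_s: 7.2
eef_pos: [0.6107, -0.1041, 0.027]
eef_rot: [0.0, 0.998, 0.06, 0.001]
wrist_force: [-0.1, 0.3, 6.0]
opening: 0.075
grasp_force: 59.5
```

Call:
servo_tool([
  [[0,0,-2,0,1],[0,0,-6,0,1],[0,0,-9,0,1],[0,0,-9,0,1],[0,0,-9,0,1]],
])

```text
time_s: 7.7
eef_pos: [0.6104, -0.104, 0.1166]
eef_rot: [0.0, 0.998, 0.06, 0.001]
wrist_force: [-0.2, 0.2, -1.4]
opening: 0.074
grasp_force: 58.8
```

```bash
python3 plan.py "530,105,110,1;454,303,100,-4.7;454,303,32,-4.7"
```

```text
now [ 610.4 -104.   116.6] ang 6.9 t 7.7 open 0.07438536678675708 grip 58.8 q6 1.09
530,105,110,1 -> [ -5.47 -21.72   0.66   5.91]
454,303,100,-4.7 -> [ -7.25 -19.93   1.     5.7 ]
454,303,32,-4.7 -> [ 0.  -0.   6.8  0. ]
```

Call:
servo_tool([
  [[-5.5,-21.7,0,5.9,1],[-5.5,-21.7,0,5.9,1],[-5.5,-21.7,0,5.9,1],[-5.5,-21.7,0,5.9,1],[-5.5,-21.7,0,5.9,1]],
])

```text
time_s: 8.2
eef_pos: [0.5257, 0.1082, 0.1137]
eef_rot: [-0.0, 1.0, 0.01, -0.003]
wrist_force: [-0.1, -0.9, -0.9]
opening: 0.073
grasp_force: 58.9
```

Call:
servo_tool([
  [[-7.2,-19.9,1,5.7,1],[-7.2,-19.9,1,5.7,1],[-7.2,-19.9,1,5.7,1],[-7.2,-19.9,1,5.7,1],[-7.2,-19.9,1,5.7,1]],
])

```text
time_s: 8.7
eef_pos: [0.45, 0.3058, 0.1038]
eef_rot: [0.0, 0.999, -0.039, -0.002]
wrist_force: [-0.4, -0.4, -1.2]
opening: 0.074
grasp_force: 59.0
```

Call:
servo_tool([
  [[0,0,0,0,1],[0,0,1,0,1],[0,0,3,0,1],[0,0,4.5,0,1],[0,0,4.5,0,1]],
])

```text
time_s: 9.2
eef_pos: [0.4525, 0.3003, 0.058]
eef_rot: [0.001, 0.999, -0.042, -0.003]
wrist_force: [-0.0, 0.0, -1.1]
opening: 0.073
grasp_force: 58.9
```

```bash
python3 - <<'E'
from h import *
a=snap("top");b=snap("scene")
x=cv2.resize(a["pixels"][210:370,50:250],(400,320));y=cv2.resize(b["pixels"][220:380,390:590],(400,320))
cv2.imwrite("pics/bk2.png",cv2.cvtColor(np.hstack([x,y]),cv2.COLOR_RGB2BGR))
E
python3 plan.py "454,303,32,-4.7"
```

```text
now [454.  301.5  60.4] ang -4.8 t 9.3 open 0.07388826247604693 grip 58.9 q6 2.02
454,303,32,-4.7 -> [-0.02 -0.15  2.84 -0.08]
```

View pics/bk2.png

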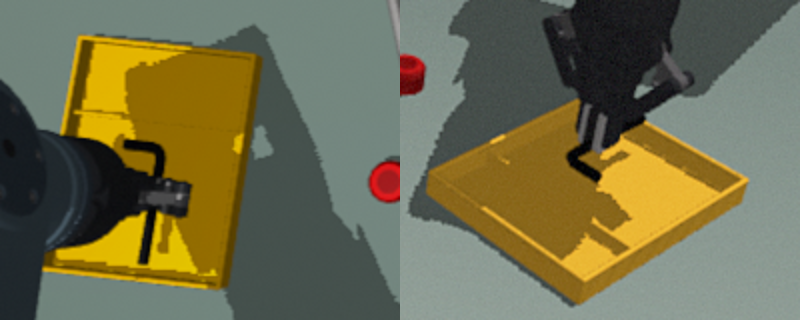

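The black key hangs level inside the large compartment: top view rows 142–262, divider at 118, front wall at 272. Lowering it.

Call:
servo_tool([
  [[0,0,1.5,0,1],[0,0,2.5,0,1],[0,0,2.7,0,1],[0,0,2.8,0,1],[0,0,2.8,0,1]],
])

```text
time_s: 9.8
eef_pos: [0.454, 0.3027, 0.0331]
eef_rot: [-0.0, 0.999, -0.041, 0.0]
wrist_force: [0.3, 0.0, -0.9]
opening: 0.073
grasp_force: 58.9
```

Call:
servo_tool([
  [[0,0,0.1,0,1],[0,0,0.15,0,1],[0,0,0.15,0,1]],
])

```text
time_s: 10.1
eef_pos: [0.4541, 0.3027, 0.0318]
eef_rot: [-0.0, 0.999, -0.041, 0.0]
wrist_force: [-0.4, -0.1, -1.5]
opening: 0.07
grasp_force: 58.9
```

Call:
servo_tool([
  [[0,0,0.1,0,1],[0,0,0.15,0,1],[0,0,0.15,0,1]],
])

```text
time_s: 10.4
eef_pos: [0.4539, 0.3026, 0.0301]
eef_rot: [-0.0, 0.999, -0.041, -0.0]
wrist_force: [0.2, 0.0, -0.7]
opening: 0.08
grasp_force: 59.0
```

Call:
servo_tool([
  [[0,0,0.05,0,1],[0,0,0.05,0,1],[0,0,0.05,0,0.6],[0,0,0.05,0,0.3],[0,0,0.05,0,0.3]],
])

```text
time_s: 10.9
eef_pos: [0.454, 0.3026, 0.0296]
eef_rot: [-0.0, 0.999, -0.041, 0.0]
wrist_force: [-0.2, -0.7, 0.7]
opening: 0.35
grasp_force: 0.0
```

Call:
servo_tool([
  [[0,0,-1,0,0.3],[0,0,-5,0,0.3],[0,0,-9,0,0.3],[0,0,-9,0,0],[0,0,-9,0,0]],
])

```text
time_s: 11.4
eef_pos: [0.4549, 0.303, 0.1215]
eef_rot: [-0.001, 0.999, -0.041, 0.002]
wrist_force: [-1.0, -0.4, -0.8]
opening: 0.5
grasp_force: 0.0
```

```bash
python3 plan.py "610,110,110,14.2;610,110,27,14.2"
```

```text
now [454.9 303.  121.5] ang -4.7 t 11.4 open 0.5004831614142958 grip 0.0 q6 2.02
610,110,110,14.2 -> [ 17.03  17.97   1.15 -18.88]
610,110,27,14.2 -> [0.  0.  8.3 0. ]
```

Call:
servo_tool([
  [[17.0,18.0,1,-18.9,0],[17.0,18.0,1,-18.9,0],[17.0,18.0,1,-18.9,0],[17.0,18.0,1,-18.9,0],[17.0,18.0,1,-18.9,0]],
])

```text
time_s: 11.9
eef_pos: [0.6057, 0.1111, 0.1081]
eef_rot: [-0.0, 0.992, 0.124, -0.001]
wrist_force: [0.4, 1.0, 0.3]
opening: 0.502
grasp_force: 0.0
```

Call:
servo_tool([
  [[0,0,0,0,0],[0,0,2,0,0],[0,0,4,0,0],[0,0,4,0,0],[0,0,4,0,0]],
])

```text
time_s: 12.4
eef_pos: [0.6046, 0.1132, 0.0687]
eef_rot: [-0.0, 0.992, 0.124, -0.001]
wrist_force: [0.2, 0.1, 0.7]
opening: 0.503
grasp_force: 0.0
```

```bash
python3 - <<'E'
from h import *
a=snap("top");b=snap("scene")
x=cv2.resize(a["pixels"][210:370,50:250],(400,320));y=cv2.resize(b["pixels"][210:330,270:420],(400,320))
cv2.imwrite("pics/lk1.png",cv2.cvtColor(np.hstack([x,y]),cv2.COLOR_RGB2BGR))
E
python3 plan.py "611,110,27,14.2"
```

```text
now [606.1 113.2  70.5] ang 14.2 t 12.5 open 0.4992552877261679 grip 0.0 q6 1.31
611,110,27,14.2 -> [0.39 0.43 4.35 0.04]
```

View pics/lk1.png

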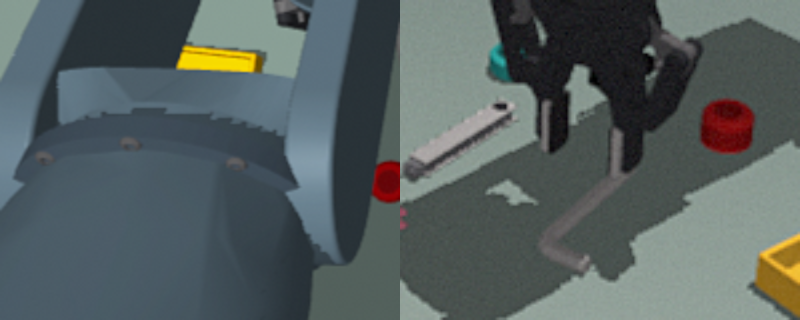

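The key runs toward the fingers from the corner at (545,245). I'll apply the 4 mm correction while descending.

Call:
servo_tool([
  [[0.4,0.4,1,0,0],[0.4,0.4,3,0,0],[0.4,0.4,4.2,0,0],[0.4,0.4,4.35,0,0],[0.4,0.4,4.35,0,0]],
])

```text
time_s: 13.0
eef_pos: [0.6105, 0.1099, 0.0259]
eef_rot: [-0.0, 0.992, 0.124, -0.0]
wrist_force: [-0.2, -0.4, -0.6]
opening: 0.505
grasp_force: 0.0
```

Call:
servo_tool([
  [[0,0,0,0,0.5],[0,0,0,0,1],[0,0,0,0,1],[0,0,0,0,1],[0,0,0,0,1]],
])

```text
time_s: 13.5
eef_pos: [0.6115, 0.1099, 0.0274]
eef_rot: [0.0, 0.992, 0.124, 0.001]
wrist_force: [-0.6, -0.0, 5.5]
opening: 0.102
grasp_force: 60.1
```

Call:
servo_tool([
  [[0,0,-2,0,1],[0,0,-6,0,1],[0,0,-9,0,1],[0,0,-9,0,1],[0,0,-9,0,1]],
])

```text
time_s: 14.0
eef_pos: [0.6109, 0.1099, 0.1166]
eef_rot: [0.0, 0.992, 0.124, 0.001]
wrist_force: [-0.0, 0.7, -2.6]
opening: 0.102
grasp_force: 59.3
```

```bash
python3 plan.py "560,-120,117,5;453,-354,105,-2.4;453,-354,60,-2.4"
```

```text
now [610.9 109.9 116.6] ang 14.2 t 14.0 open 0.10236246078891063 grip 59.3 q6 1.31
560,-120,117,5 -> [-10.58  21.04  -0.04   9.21]
453,-354,105,-2.4 -> [-12.7   22.38   1.2    7.4 ]
453,-354,60,-2.4 -> [ 0.  -0.   4.5  0. ]
```

Call:
servo_tool([
  [[-10.6,21.0,0,9.2,1],[-10.6,21.0,0,9.2,1],[-10.6,21.0,0,9.2,1],[-10.6,21.0,0,9.2,1],[-10.6,21.0,0,9.2,1]],
])

```text
time_s: 14.5
eef_pos: [0.5572, -0.1219, 0.114]
eef_rot: [-0.001, 0.999, 0.043, -0.002]
wrist_force: [0.4, 0.8, -0.4]
opening: 0.104
grasp_force: 59.3
```

Call:
servo_tool([
  [[-12.4,21.7,1.0,7.4,1],[-12.4,21.7,1.0,7.4,1],[-12.4,21.7,1.0,7.4,1],[-12.4,21.7,1.0,7.4,1],[-12.4,21.7,1.0,7.4,1]],
])

```text
time_s: 15.0
eef_pos: [0.4528, -0.347, 0.1039]
eef_rot: [-0.002, 1.0, -0.021, -0.001]
wrist_force: [1.8, -0.9, -1.4]
opening: 0.103
grasp_force: 59.3
```

Call:
servo_tool([
  [[0,0,0,0,1],[0,0,0,0,1],[0,0,0,0,1],[0,0,0,0,1],[0,0,0,0,1]],
])

```text
time_s: 15.5
eef_pos: [0.4556, -0.3451, 0.106]
eef_rot: [-0.0, 1.0, -0.02, -0.0]
wrist_force: [0.0, 0.2, -2.2]
opening: 0.101
grasp_force: 59.3
```

```bash
python3 plan.py "453,-354,60,-2.4"
```

```text
now [ 455.6 -345.1  106. ] ang -2.3 t 15.5 open 0.10141368707034619 grip 59.3 q6 0.75
453,-354,60,-2.4 -> [-0.23  0.9   4.6   0.14]
```

Call:
servo_tool([
  [[-0.2,0.9,0.5,0,1],[-0.2,0.9,2,0,1],[-0.2,0.9,4.5,0,1],[-0.2,0.9,4.5,0,1],[-0.2,0.9,4.5,0,1]],
])

```text
time_s: 16.0
eef_pos: [0.4521, -0.3548, 0.0602]
eef_rot: [-0.001, 1.0, -0.021, -0.001]
wrist_force: [-0.8, -1.0, -1.8]
opening: 0.109
grasp_force: 59.3
```

```bash
python3 - <<'E'
from h import *
a=snap("top");b=snap("scene")
x=cv2.resize(a["pixels"][220:380,400:600],(400,320));y=cv2.resize(b["pixels"][100:260,170:370],(400,320))
cv2.imwrite("pics/lk2.png",cv2.cvtColor(np.hstack([x,y]),cv2.COLOR_RGB2BGR))
E
python3 plan.py "453,-354,31,-2.4"
```

```text
now [ 453.  -355.9   61.9] ang -2.4 t 16.1 open 0.10199518424080461 grip 59.3 q6 0.74
453,-354,31,-2.4 -> [-0.01 -0.19  3.09  0.01]
```

View pics/lk2.png

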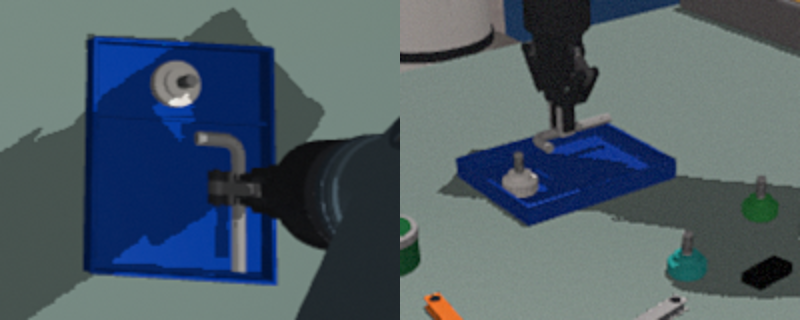

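The bright key hangs inside the large compartment, clear of the divider and the walls. Lowering it.

Call:
servo_tool([
  [[0,-0.1,1.5,0,1],[0,-0.1,2.5,0,1],[0,-0.1,2.8,0,1],[0,-0.1,2.9,0,1],[0,-0.1,2.9,0,1]],
])

```text
time_s: 16.6
eef_pos: [0.4527, -0.3544, 0.0321]
eef_rot: [-0.0, 1.0, -0.021, -0.0]
wrist_force: [0.6, -1.2, -2.3]
opening: 0.105
grasp_force: 59.3
```

Call:
servo_tool([
  [[0,0,0.1,0,1],[0,0,0.15,0,1],[0,0,0.15,0,1]],
])

```text
time_s: 16.9
eef_pos: [0.4528, -0.3546, 0.031]
eef_rot: [0.0, 1.0, -0.021, 0.0]
wrist_force: [0.6, -0.1, -1.3]
opening: 0.1
grasp_force: 59.3
```

Call:
servo_tool([
  [[0,0,0.05,0,1],[0,0,0.1,0,1],[0,0,0.1,0,1]],
])

```text
time_s: 17.2
eef_pos: [0.4528, -0.3546, 0.0304]
eef_rot: [0.0, 1.0, -0.021, 0.0]
wrist_force: [-1.1, 1.0, 4.7]
opening: 0.101
grasp_force: 60.0
```

Call:
servo_tool([
  [[0,0,0,0,0.7],[0,0,0,0,0.5],[0,0,0,0,0.5],[0,0,-2,0,0.5],[0,0,-6,0,0.5]],
])

```text
time_s: 17.7
eef_pos: [0.4507, -0.3524, 0.087]
eef_rot: [-0.003, 1.0, -0.021, -0.002]
wrist_force: [0.6, 0.0, 1.0]
opening: 0.25
grasp_force: 0.0
```

Call:
servo_tool([
  [[0,0,-3,0,0.3],[0,0,-3,0,0.0],[0,0,-3,0,0],[0,0,-3,0,0]],
])

```text
time_s: 18.1
eef_pos: [0.4521, -0.3538, 0.1185]
eef_rot: [-0.001, 1.0, -0.021, -0.001]
wrist_force: [-0.2, -1.0, -0.2]
opening: 0.499
grasp_force: 0.0
```

```bash
python3 plan.py "530,-180,115,4;610.5,-6.5,105,9.4;610.5,-6.5,60,9.4"
```

```text
now [ 452.1 -353.8  118.5] ang -2.4 t 18.1 open 0.49870986781739707 grip 0.0 q6 0.74
530,-180,115,4 -> [  7.06 -17.69   0.35  -6.39]
610.5,-6.5,105,9.4 -> [  9.24 -16.75   1.    -5.4 ]
610.5,-6.5,60,9.4 -> [0.  0.  4.5 0. ]
```

Call:
servo_tool([
  [[7.1,-17.7,0,-6.4,0],[7.1,-17.7,0,-6.4,0],[7.1,-17.7,0,-6.4,0],[7.1,-17.7,0,-6.4,0]],
])

```text
time_s: 18.5
eef_pos: [0.5305, -0.1777, 0.1179]
eef_rot: [-0.001, 0.999, 0.035, -0.001]
wrist_force: [0.6, -0.9, -0.5]
opening: 0.501
grasp_force: 0.0
```

Call:
servo_tool([
  [[9.2,-16.8,1,-5.4,0],[9.2,-16.8,1,-5.4,0],[9.2,-16.8,1,-5.4,0],[9.2,-16.8,1,-5.4,0],[9.2,-16.8,1,-5.4,0]],
])

```text
time_s: 19.0
eef_pos: [0.611, -0.0013, 0.1075]
eef_rot: [-0.001, 0.996, 0.085, -0.001]
wrist_force: [0.8, -1.3, -0.4]
opening: 0.504
grasp_force: 0.0
```

Call:
servo_tool([
  [[0,0,2,0,0],[0,0,4,0,0],[0,0,4,0,0],[0,0,4,0,0],[0,0,4,0,0]],
])

```text
time_s: 19.5
eef_pos: [0.6114, -0.0071, 0.0704]
eef_rot: [0.0, 0.997, 0.082, 0.0]
wrist_force: [0.3, -0.0, -0.3]
opening: 0.504
grasp_force: 0.0
```

```bash
python3 - <<'E'
from h import *
a=snap("top");b=snap("scene")
x=cv2.resize(a["pixels"][220:380,400:600],(400,320));y=cv2.resize(b["pixels"][190:310,240:390],(400,320))
cv2.imwrite("pics/g1.png",cv2.cvtColor(np.hstack([x,y]),cv2.COLOR_RGB2BGR))
E
python3 plan.py "610.5,-6.5,28,9.4"
```

```text
now [611.7  -7.   70.9] ang 9.4 t 19.6 open 0.49689715522941963 grip 0.0 q6 1.2
610.5,-6.5,28,9.4 -> [-0.11 -0.07  4.29 -0.01]
```

View pics/g1.png

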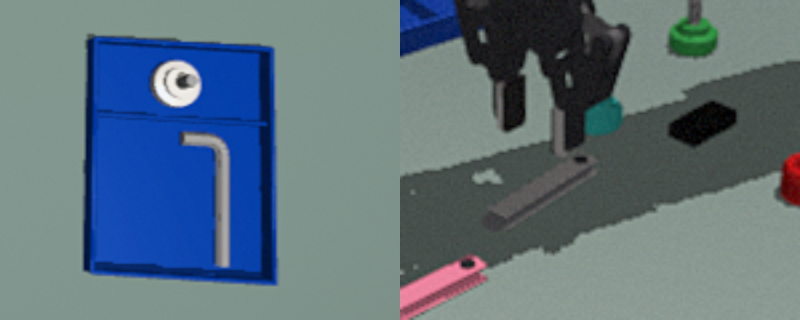

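The bright key lies flat in the blue tray's large compartment, and the left part is free for the gauge. The fingers straddle the chrome gauge.

Call:
servo_tool([
  [[-0.1,-0.1,2,0,0],[-0.1,-0.1,3.8,0,0],[-0.1,-0.1,4.2,0,0],[-0.1,-0.1,4.3,0,0],[-0.1,-0.1,4.3,0,0]],
])

```text
time_s: 20.1
eef_pos: [0.6106, -0.0059, 0.0277]
eef_rot: [0.0, 0.997, 0.082, 0.001]
wrist_force: [0.4, 0.7, -0.0]
opening: 0.501
grasp_force: 0.0
```

Call:
servo_tool([
  [[0,0,0,0,0.5],[0,0,0,0,1],[0,0,0,0,1],[0,0,0,0,1],[0,0,0,0,1]],
])

```text
time_s: 20.6
eef_pos: [0.6108, -0.0059, 0.028]
eef_rot: [0.0, 0.997, 0.082, 0.001]
wrist_force: [-1.4, 0.6, 5.3]
opening: 0.164
grasp_force: 60.3
```

Call:
servo_tool([
  [[0,0,-2,0,1],[0,0,-6,0,1],[0,0,-9,0,1],[0,0,-9,0,1],[0,0,-9,0,1]],
])

```text
time_s: 21.1
eef_pos: [0.6101, -0.0058, 0.1173]
eef_rot: [0.0, 0.997, 0.082, 0.001]
wrist_force: [-0.4, -0.2, -1.6]
opening: 0.167
grasp_force: 59.4
```

```bash
python3 plan.py "530,-150,115,4;445,-277,105,-2.4"
```

```text
now [610.1  -5.8 117.3] ang 9.4 t 21.1 open 0.1665003500401681 grip 59.4 q6 1.2
530,-150,115,4 -> [-10.26  12.92   0.23   5.42]
445,-277,105,-2.4 -> [-9.37 12.08  1.    6.4 ]
```

Call:
servo_tool([
  [[-10.3,12.9,0,5.4,1],[-10.3,12.9,0,5.4,1],[-10.3,12.9,0,5.4,1],[-10.3,12.9,0,5.4,1]],
])

```text
time_s: 21.5
eef_pos: [0.526, -0.1524, 0.1145]
eef_rot: [-0.001, 0.999, 0.033, -0.002]
wrist_force: [0.0, 0.5, -1.4]
opening: 0.164
grasp_force: 59.4
```

Call:
servo_tool([
  [[-9.4,12.1,1,6.4,1],[-9.4,12.1,1,6.4,1],[-9.4,12.1,1,6.4,1],[-9.4,12.1,1,6.4,1],[-9.4,12.1,1,6.4,1]],
])

```text
time_s: 22.0
eef_pos: [0.4429, -0.2773, 0.1054]
eef_rot: [-0.001, 1.0, -0.022, -0.001]
wrist_force: [-0.3, 0.7, -2.0]
opening: 0.161
grasp_force: 59.4
```

Call:
servo_tool([
  [[0,0,0,0,1],[0,0,2,0,1],[0,0,4,0,1],[0,0,4,0,1],[0,0,4,0,1]],
])

```text
time_s: 22.5
eef_pos: [0.4446, -0.2756, 0.0666]
eef_rot: [-0.001, 1.0, -0.02, -0.0]
wrist_force: [-0.2, 0.4, -1.1]
opening: 0.169
grasp_force: 59.4
```

```bash
python3 - <<'E'
from h import *
a=snap("top");b=snap("scene")
x=cv2.resize(a["pixels"][220:380,400:600],(400,320));y=cv2.resize(b["pixels"][100:260,170:370],(400,320))
cv2.imwrite("pics/g2.png",cv2.cvtColor(np.hstack([x,y]),cv2.COLOR_RGB2BGR))
E
python3 plan.py "445,-277,31,-2.4"
```

```text
now [ 445.1 -276.9   67.7] ang -2.3 t 22.6 open 0.1619559614423722 grip 59.4 q6 0.83
445,-277,31,-2.4 -> [-0.01  0.01  3.67  0.1 ]
```

View pics/g2.png

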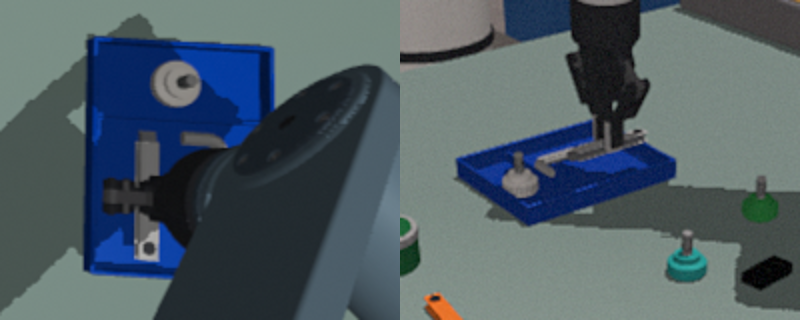

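The gauge hangs level beside the key, at columns 134–160, with the key's short-arm tip at 180. Lowering it.

Call:
servo_tool([
  [[0,0,1.8,0,1],[0,0,3,0,1],[0,0,3.4,0,1],[0,0,3.6,0,1],[0,0,3.6,0,1]],
])

```text
time_s: 23.1
eef_pos: [0.4442, -0.2773, 0.0313]
eef_rot: [0.0, 1.0, -0.021, 0.0]
wrist_force: [-0.0, -0.2, -1.5]
opening: 0.164
grasp_force: 59.4
```

Call:
servo_tool([
  [[0,0,0.05,0,1],[0,0,0.1,0,1],[0,0,0.1,0,1]],
])

```text
time_s: 23.4
eef_pos: [0.4445, -0.2775, 0.031]
eef_rot: [0.0, 1.0, -0.021, 0.0]
wrist_force: [-2.6, 2.2, 8.4]
opening: 0.165
grasp_force: 60.6
```

Call:
servo_tool([
  [[0,0,-0.05,0,0.5],[0,0,-0.05,0,0.4],[0,0,-0.05,0,0.4],[0,0,-2,0,0.4],[0,0,-6,0,0.4]],
])

```text
time_s: 23.9
eef_pos: [0.442, -0.2752, 0.0874]
eef_rot: [-0.003, 1.0, -0.021, -0.003]
wrist_force: [-0.0, -0.1, 0.2]
opening: 0.304
grasp_force: 0.0
```

Call:
servo_tool([
  [[0,0,-3,0,0.0],[0,0,-3,0,-0.6],[0,0,-3,0,-0.6],[0,0,-3,0,-0.6]],
])

```text
time_s: 24.3
eef_pos: [0.4434, -0.2765, 0.1186]
eef_rot: [-0.001, 1.0, -0.021, -0.001]
wrist_force: [-0.7, -0.7, 0.3]
opening: 0.803
grasp_force: 0.0
```

```bash
python3 plan.py "455,-90,120,-1;464,105,115,0;464,105,70,0"
```

```text
now [ 443.4 -276.5  118.6] ang -2.4 t 24.3 open 0.8029795809323117 grip 0.0 q6 0.83
455,-90,120,-1 -> [  0.38 -18.68  -0.14  -1.39]
464,105,115,0 -> [  0.56 -19.51   0.5   -1.  ]
464,105,70,0 -> [0.  0.  4.5 0. ]
```

Call:
servo_tool([
  [[0.4,-18.7,0,-1.4,-0.6],[0.4,-18.7,0,-1.4,-0.6],[0.4,-18.7,0,-1.4,-0.6],[0.4,-18.7,0,-1.4,-0.6]],
])

```text
time_s: 24.7
eef_pos: [0.4542, -0.0875, 0.118]
eef_rot: [-0.001, 1.0, -0.008, -0.002]
wrist_force: [-0.0, -0.6, -0.2]
opening: 0.8
grasp_force: 0.0
```

Call:
servo_tool([
  [[0.6,-19.5,0.5,-1,-0.6],[0.6,-19.5,0.5,-1,-0.6],[0.6,-19.5,0.5,-1,-0.6],[0.6,-19.5,0.5,-1,-0.6],[0.6,-19.5,0.5,-1,-0.6]],
])

```text
time_s: 25.2
eef_pos: [0.4633, 0.1092, 0.1131]
eef_rot: [-0.001, 1.0, 0.003, -0.002]
wrist_force: [0.4, -1.4, 0.6]
opening: 0.799
grasp_force: 0.0
```

Call:
servo_tool([
  [[0,0,0,0,-0.6],[0,0,2,0,-0.6],[0,0,3.5,0,-0.6],[0,0,3.5,0,-0.6],[0,0,3.5,0,-0.6]],
])

```text
time_s: 25.7
eef_pos: [0.4649, 0.1032, 0.0794]
eef_rot: [0.0, 1.0, -0.001, -0.001]
wrist_force: [0.2, 0.6, 1.2]
opening: 0.8
grasp_force: 0.0
```

```bash
python3 - <<'E'
from h import *
a=snap("top");b=snap("scene")
x=cv2.resize(a["pixels"][220:380,400:600],(400,320));y=cv2.resize(b["pixels"][180:300,330:480],(400,320))
cv2.imwrite("pics/c1.png",cv2.cvtColor(np.hstack([x,y]),cv2.COLOR_RGB2BGR))
E
python3 plan.py "464,105,30,0"
```

```text
now [465.7 103.6  80.3] ang -0.1 t 25.8 open 0.7995258199955869 grip 0.0 q6 1.54
464,105,30,0 -> [-0.18 -0.14  5.03 -0.06]
```

View pics/c1.png

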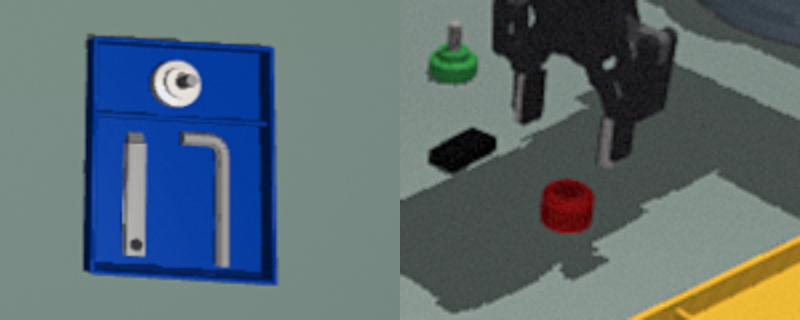

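The blue kit is complete: gauge at (135,195), key at (215,200) and foot at (176,83), all separate and flat or upright. The fingers are around the red cap.

Call:
servo_tool([
  [[-0.1,-0.1,2,0,-0.6],[-0.1,-0.1,4,0,-0.6],[-0.1,-0.1,4.9,0,-0.6],[-0.1,-0.1,5,0,-0.6],[-0.1,-0.1,5,0,-0.2]],
])

```text
time_s: 26.3
eef_pos: [0.4647, 0.1053, 0.0303]
eef_rot: [0.0, 1.0, 0.0, 0.0]
wrist_force: [-0.6, 0.4, -0.1]
opening: 0.649
grasp_force: 0.0
```

Call:
servo_tool([
  [[0,0,0,0,0.3],[0,0,0,0,1],[0,0,0,0,1],[0,0,0,0,1],[0,0,0,0,1]],
])

```text
time_s: 26.8
eef_pos: [0.4651, 0.1054, 0.0312]
eef_rot: [0.0, 1.0, 0.0, 0.001]
wrist_force: [-2.2, -0.0, 6.6]
opening: 0.392
grasp_force: 59.1
```

Call:
servo_tool([
  [[0,0,-2,0,1],[0,0,-6,0,1],[0,0,-9,0,1],[0,0,-9,0,1],[0,0,-9,0,1]],
])

```text
time_s: 27.3
eef_pos: [0.4649, 0.1054, 0.1208]
eef_rot: [0.0, 1.0, 0.0, 0.001]
wrist_force: [-0.1, 0.6, -0.5]
opening: 0.394
grasp_force: 60.1
```

```bash
python3 plan.py "544,310,110,-4.7"
```

```text
now [464.9 105.4 120.8] ang 0.0 t 27.3 open 0.39425346200427347 grip 60.1 q6 1.54
544,310,110,-4.7 -> [  7.92 -20.45   1.08   4.72]
```

Call:
servo_tool([
  [[7.9,-20.5,1,4.7,1],[7.9,-20.5,1,4.7,1],[7.9,-20.5,1,4.7,1],[7.9,-20.5,1,4.7,1],[7.9,-20.5,1,4.7,1]],
])

```text
time_s: 27.8
eef_pos: [0.5428, 0.3139, 0.1076]
eef_rot: [-0.0, 0.999, -0.04, -0.001]
wrist_force: [-0.6, -1.1, -0.0]
opening: 0.389
grasp_force: 60.1
```

Call:
servo_tool([
  [[0,0,0,0,1],[0,0,2,0,1],[0,0,4,0,1],[0,0,4,0,1],[0,0,4,0,1]],
])

```text
time_s: 28.3
eef_pos: [0.5421, 0.3093, 0.0687]
eef_rot: [0.001, 0.999, -0.041, -0.001]
wrist_force: [-0.9, -0.3, -0.4]
opening: 0.391
grasp_force: 60.2
```

```bash
python3 - <<'E'
from h import *
a=snap("top");b=snap("scene")
x=cv2.resize(a["pixels"][210:370,50:250],(400,320));y=cv2.resize(b["pixels"][220:380,390:590],(400,320))
cv2.imwrite("pics/c2.png",cv2.cvtColor(np.hstack([x,y]),cv2.COLOR_RGB2BGR))
E
python3 plan.py "544,310,35,-4.7"
```

```text
now [543.6 310.   70.5] ang -4.7 t 28.4 open 0.39109879958895155 grip 60.2 q6 1.98
544,310,35,-4.7 -> [ 0.04 -0.    3.55 -0.02]
```

View pics/c2.png

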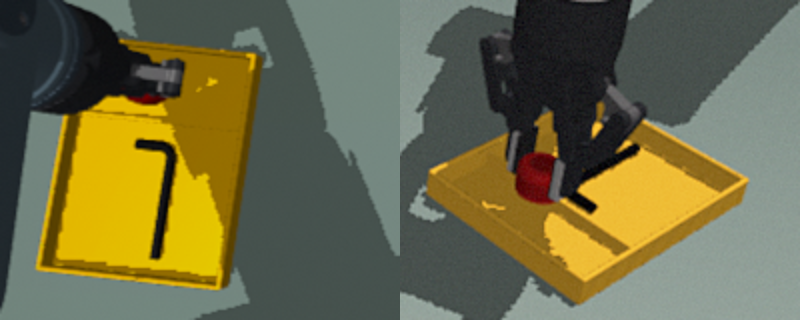

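The black key lies flat in the large compartment (155,200), and the cap is above the narrow one. Lowering it.

Call:
servo_tool([
  [[0,0,1.8,0,1],[0,0,3,0,1],[0,0,3.4,0,1],[0,0,3.5,0,1],[0,0,3.5,0,1]],
])

```text
time_s: 28.9
eef_pos: [0.5434, 0.3105, 0.0351]
eef_rot: [-0.0, 0.999, -0.041, 0.0]
wrist_force: [0.6, 1.0, 0.4]
opening: 0.395
grasp_force: 60.2
```

Call:
servo_tool([
  [[0,0,0.05,0,1],[0,0,0.1,0,1],[0,0,0.1,0,1]],
])

```text
time_s: 29.2
eef_pos: [0.5436, 0.3106, 0.0343]
eef_rot: [-0.0, 0.999, -0.041, 0.0]
wrist_force: [0.3, 0.2, 1.0]
opening: 0.392
grasp_force: 60.3
```

Starting contact; I'll go 0.3 mm lower, release and rise.

Call:
servo_tool([
  [[0,0,0.03,0,1],[0,0,0.03,0,0.1],[0,0,0.03,0,-0.2],[0,0,0.03,0,-0.2],[0,0,-1,0,-0.2]],
])

```text
time_s: 29.7
eef_pos: [0.5418, 0.3099, 0.0425]
eef_rot: [0.001, 0.999, -0.041, -0.002]
wrist_force: [0.1, 0.8, 0.7]
opening: 0.601
grasp_force: 0.0
```

Call:
servo_tool([
  [[0,0,-4,0,-0.2],[0,0,-9,0,-0.2],[0,20,-12,0,-0.2],[0,20,-12,0,-0.2],[0,20,-12,0,-0.2]],
])

```text
time_s: 30.2
eef_pos: [0.5309, 0.1615, 0.1577]
eef_rot: [-0.0, 0.999, -0.04, 0.001]
wrist_force: [1.0, -0.4, -0.2]
opening: 0.597
grasp_force: 0.0
```

Call:
servo_tool([
  [[-5,15,-8,0,-0.2],[-5,15,-8,0,-0.2],[-5,15,-8,0,-0.2],[-5,15,-8,0,-0.2],[-5,15,-8,0,-0.2]],
])

```text
time_s: 30.7
eef_pos: [0.4694, 0.0145, 0.2391]
eef_rot: [0.001, 0.999, -0.043, 0.002]
wrist_force: [0.2, 0.6, 0.2]
opening: 0.601
grasp_force: 0.0
```

```bash
python3 - <<'E'
from h import *
import pickle
a=snap("top");b=snap("scene")
cv2.imwrite("pics/end.png",cv2.cvtColor(np.hstack([cv2.resize(a["pixels"],(400,300)),cv2.resize(b["pixels"],(400,300))]),cv2.COLOR_RGB2BGR))
H,S,V=hsv(a);P=cont(a,V<45,(295,285,320,325),.012);print("magnet",cv2.minAreaRect(P))
E
```

```text
Traceback (most recent call last):
  File "h.py", line 14, in cont
    cs,_=cv2.findContours(mm,cv2.RETR_EXTERNAL,cv2.CHAIN_APPROX_NONE);k=max(cs,key=cv2.contourArea)
                                                                        ~~~^^^^^^^^^^^^^^^^^^^^^^^^
ValueError: max() iterable argument is empty
```

View pics/end.png

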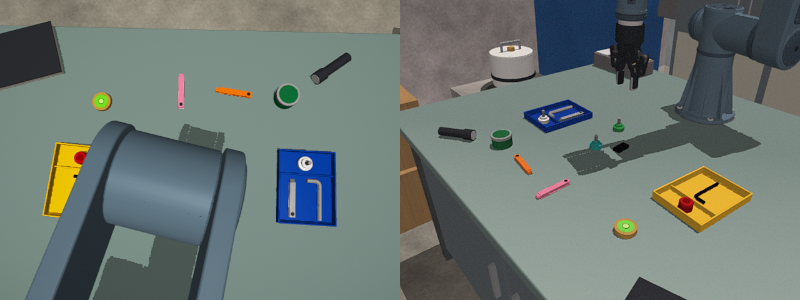

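Both kits are in place. In the scene view the cap stands at (686,204), the black key lies at (706,192) and the blue kit is at (558,115). The level, the tin and the magnet have not moved. I'll let the arm settle and hand in.

Call:
servo_tool([
  [[0,0,0,0,-0.2],[0,0,0,0,-0.2],[0,0,0,0,-0.2],[0,0,0,0,-0.2],[0,0,0,0,-0.2]],
])

```text
time_s: 31.3
eef_pos: [0.4689, 0.0175, 0.2357]
eef_rot: [-0.0, 0.999, -0.041, -0.0]
wrist_force: [-0.5, -0.3, 0.5]
opening: 0.6
grasp_force: 0.0
```

```bash
python3 -c "
from bench import ctrl
print(ctrl.hand_in())"
```

```text
the job is handed in; nothing more can be done
None
```

Both kits are made up and handed in at about 31 s on the robot's clock: silver foot, chrome gauge and bright key in the blue tray, red cap and black key in the yellow tray. The last pictures show everything in its compartment and the magnet, level and tin apparently unmoved, though hand-in returned no verdict.

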